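# Knock a pressed tea brick out of its mould and lay it on the rack to dry

### The arm

A 6-joint arm with a two-finger parallel gripper is mounted at the origin on the work surface. World frame = base frame: x ahead of the robot, y to its left, z up, the work surface at z = 0. Lengths are in m, angles in rad, forces in N, time in s.
With the tool pointing down it reaches from about 0.325 to 0.85 m from the base axis. Payload 15.5 kg.
Tool frame: the origin (TCP) lies midway between the tips of the shut fingers; the grasp point (between the pads) lies 19 mm behind it; x points along the fingers, y is the direction in which the jaws open and shut, and the axes are right-handed (so a half turn about x gives the same grasp; the last joint's range is limited). The gripper opens to 91 mm and grips with 3 to 60 N. Pads are 32 mm wide; open, the fingers measure 118 mm over their backs; the gripper's body (76 mm by 178 mm) begins 60 mm behind the grasp point.
Start: joints at [-1.421, 0.494, 1.345, -0, 1.302, -0.096], TCP at [0.152, -0.606, 0.214] pointing down, gripper open.
Joint ranges: [-2.91, 2.91], [-0.82, 2.16], [0.22, 2.67], [-1.22, 4.37], [0.12, 2.79], [-3.08, 3.08]. Speed limits (rad/s): [1.89, 1.89, 2.57, 3.01, 3.01, 3.01].

### API

Orientations are given as [roll, pitch, yaw] about the fixed x, y, z axes, in that order (R = Rz(yaw) Ry(pitch) Rx(roll)).
In Python, from workcell import r gives the robot as it stands.
- The arm moves only by the shell command python3 -m inch 'ROWS'. ROWS is JSON, a list of rows, each a list of 3 entries, a list of its own where there are three numbers: the shift along the tool's x, y, z in cm, then the turn, a rotation vector about the tool's x, y, z in degrees, then the finger opening in cm, from 0 to 9.12. In form: [[[x, y, z], [wx, wy, wz], gripper], ...]. A call has 1 to 8 rows; each row shifts and turns the commanded pose from where the row before left it, along the tool's axes as they then stand; what a row does not reach is not made up. A row lasts 1/8 s, in which the tool goes at most 62.5 mm and 10.7 degrees, less where a joint would pass 70% of its speed; a pose out of reach is approached as far as the arm can. A call with a gripper value outside its range is refused whole. The fingers move at their own pace and stop on an object; the grip force is fixed at half the most. Time passes only in rows, so rows that do not move let the fingers close. It gives the time, the measured TCP pose, the force and the opening at its end, in the units of the state.
- r.read_state(): the state, without advancing time (a new reading comes with each control period).
- r.get_image(name): name is "side" or "top" or "wrist"; returns the picture (400x640x3 uint8, blue, green, red); there is no depth.
- r.camera_params(name): a dict with "mtx" (3x3 intrinsics, pixels), "D" ([k1, k2, p1, p2, k3] as OpenCV has them; the pictures are not rectified), "R" (3x3) and "t" (3): a world point X has camera coordinates R X + t. Camera axes: x right, y down, z forward; pixel columns grow to the right and rows downward; lengths in m; the calibration is good to about 2 mm. A picture is of the moment at which its call begins: read the wrist's pose just before it. camera_params takes no time and is no camera call; for the wrist camera it gives the pose at the moment of the call.
- r.hand_in(): hands the job in, once; it reports no verdict.
The state is a dict: "clock": time; "joints": joint angles; "joint_velocities": joint speeds; "effort": joint torques, N m; "eef_pos": TCP position; "orientation": TCP orientation; "wrist_force": force on the tool from outside, world axes, zero at the start; "torque": the same for the moment, N m; "opening": finger opening in m.
Only numpy, scipy, OpenCV 4.12 (cv2) and the standard library are available. Lean on these libraries where they do the work, as an engineer would, in place of code of your own. Each camera call takes 0.05 s, during which the arm holds its last target.

### The job

Raise the mould's ejector by its T-handle as far as it goes, so that the knock-out rod pushes the stuck tea brick up out of the steel mould, then let the ejector down again. Take the brick by its long sides and lay it gently, not dropped, flat on the slats of the bamboo dish rack: wholly on the slats, side by side and parallel with the brick already drying there, with at least 20 mm of air between the two. Do not disturb the drying brick or the other things on the shelf.

Things in the scene. Friction and masses are not known exactly. Their poses are not given: they have to be found in the camera images.
- stand: Steel tea-brick mould on its stand, fixed. Base 200 x 124 x 8 mm; cheeks carry a mould block 140 (x) x 86 (y) x 48 mm, rim 110 mm above the shelf, with a cavity 103 x 53 mm, 40 mm deep, and a hole in its floor for the knock-out rod. Origin: on the shelf under the cavity's middle; x along the cavity, z up. The T-handle stands at the -x end; a guide lug there reaches to x = -99 mm.
- mould_rim (a point): Centre of the cavity's mouth at rim height (110 mm above the shelf); axes as the stand's.
- t_handle (a point): Middle of the black T-handle, a level bar 18 mm thick, 90 mm long along the stand's y; 98 mm from the cavity's centre towards the stand's -x, 160 mm high when down (50 mm above the rim). Riser (14 mm thick), cross arm and knock-out rod with sole plate under the brick are one piece with it (0.45 kg) that only slides vertically. Lifting takes 10 to 18 N; it sinks back when let go.
- ejector (a joint): Height of the ejector and its rod above rest, m: 0 down, 0.028 at the upper stop.
- brick: Pressed brown tea brick 100 (x) x 50 (y) x 32 mm, 0.16 kg, rigid. Origin: centre of its underside, z up. It starts stuck in the mould, x along the cavity, top 3 mm below the rim: no grip there. With the ejector fully up its underside is about 7 mm below the rim, its top 25 mm above; it stays so, held by the tight mouth, when the ejector goes down, and pulls out straight up.
- rack: Low bamboo dish rack, 280 mm long (its y), 198 mm deep (its x), fixed. Seven slats along y, 18 mm wide with 12 mm gaps, tops 50 mm above the shelf, no rim. A row of dowels 8 mm thick, 42 mm tall stands on the slat at x = +90 mm. Origin: on the shelf under the rack's middle, z up.
- rack_top (a point): Centre of the rack at the height of the slats' tops; axes as the rack's.
- dry_brick: A second tea brick of the same shape and size (100 x 50 x 32 mm), drying flat on the rack, long side roughly along the rack's x, within 70 mm either way of the rack's middle along y: the new brick goes on the side with more room. Origin: centre of its underside.
- cup_near: Green ceramic cup, 74 mm in diameter, 75 mm tall, between the mould and the rack, nearer the robot. Origin: centre of its underside.
- cup_far: Green ceramic cup like the other, between the mould and the rack, farther away. Origin: centre of its underside.
- strainer: Stainless steel strainer, bowl 128 mm in diameter and 50 mm tall with a flat handle to 182 mm from the middle along its -x, at the far edge. Origin: centre of its underside.
- lunch_box: Plastic lunch box with a snap lid, 129 x 189 x 66 mm, at the far edge. Origin: centre of its underside.
- tea_tin: Round steel tea tin, 74 mm in diameter, 110 mm tall, on the left side. Origin: centre of its underside.
- press_block: Steel pressing block of the mould, 98 x 48 mm, with a wooden knob, 80 mm tall, on the right side. Origin: centre of its underside.
Mind the look-alikes: they are no part of the job. Leave any blue, red or turquoise look-alike of the brick alone.

How it is judged:
By the outcome, as a careful person would: the job done as asked, in the order asked, and still so for the second after the job is handed in, with the robot touching nothing.
It also fails if it takes over 64 s, if anything falls off the work surface, if the arm or the gripper's body presses on something with over 40 N, if the wrist force passes 120 N, or if a joint passes its speed limit or range.

## Working session

There is one attempt and no reset: what is moved stays moved. The work goes in short steps, Python scripts to look and compute and a shell command to move; the robot and the scene stay as the last step left them, time stands still between calls to the robot, and variables do not carry over. Pictures are saved under pics/ and viewed, and the job is handed in when it is done.

```bash
ls; mkdir -p pics
python3 - <<'E'
from workcell import r
import cv2
print(r.read_state())
for n in("top","side","wrist"):
    p=r.camera_params(n); print(n,p)
    cv2.imwrite(f"pics/{n}0.png",r.get_image(n))
E
```

```text
pics
{'clock': 0.0, 'joints': array([-1.42050673e+00,  4.94171848e-01,  1.34612382e+00,  3.20617971e-05,
        1.30249603e+00, -9.55033265e-02]), 'joint_velocities': array([-1.17008673e-04,  1.02730562e-04, -1.37524756e-03,  1.61018001e-03,
        1.45480682e-05,  4.57079058e-04]), 'effort': array([ 7.71401010e-04, -8.78820276e+01, -3.81861842e+01,  7.07316189e-02,
        5.32036484e-02, -1.17126660e-04]), 'eef_pos': array([ 0.1520339 , -0.60584109,  0.21334779]), 'orientation': array([-1.69206823,  1.56959688,  1.69530882]), 'wrist_force': array([ 0.16101568, -0.15322049,  0.23691644]), 'torque': array([-0.00286306, -0.02216316,  0.00692608]), 'opening': 0.09132080035799571}
top {'mtx': array([[369.22707367,   0.        , 322.8936836 ],
       [  0.        , 369.22707367, 199.30788212],
       [  0.        ,   0.        ,   1.        ]]), 'D': array([-0.06765699,  0.        ,  0.        ,  0.        ,  0.        ]), 'R': array([[-0.00724708, -0.99986991, -0.01440968],
       [-0.98691291,  0.00947308, -0.16097566],
       [ 0.16109122,  0.0130545 , -0.98685318]]), 't': array([0.
[... 238 characters left out ...]
  ,  0.        ,  0.        ,  0.        ]), 'R': array([[ 0.99919696, -0.0358879 ,  0.01781862],
       [-0.00788328, -0.61209774, -0.79074283],
       [ 0.03928484,  0.78996735, -0.61188911]]), 't': array([-0.52344718,  0.0754761 ,  1.68399055])}
wrist {'mtx': array([[345.53476553,   0.        , 317.75205608],
       [  0.        , 345.53476553, 201.64419498],
       [  0.        ,   0.        ,   1.        ]]), 'D': array([-0.02812728,  0.        ,  0.        ,  0.        ,  0.        ]), 'R': array([[ 0.24359595, -0.96987628, -0.00100436],
       [-0.93003829, -0.23388367,  0.28342057],
       [-0.27511779, -0.06810601, -0.95899519]]), 't': array([-0.62616453, -0.03142841,  0.39132593])}
```

View pics/top0.png

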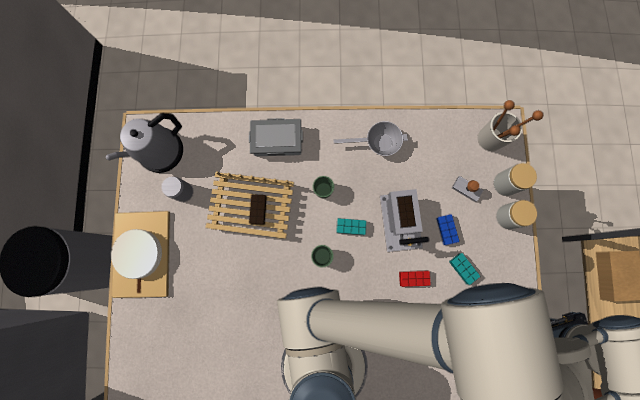

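View pics/side0.png

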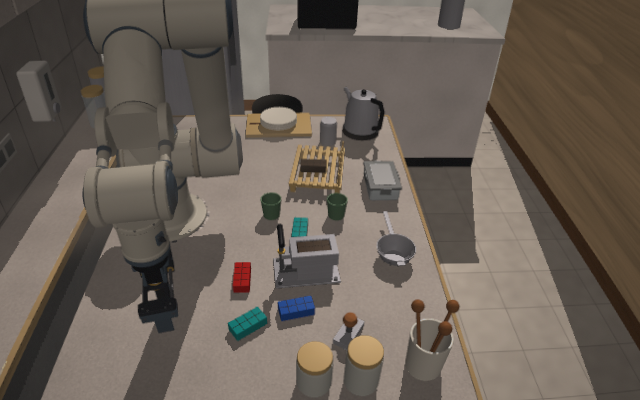

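View pics/wrist0.png

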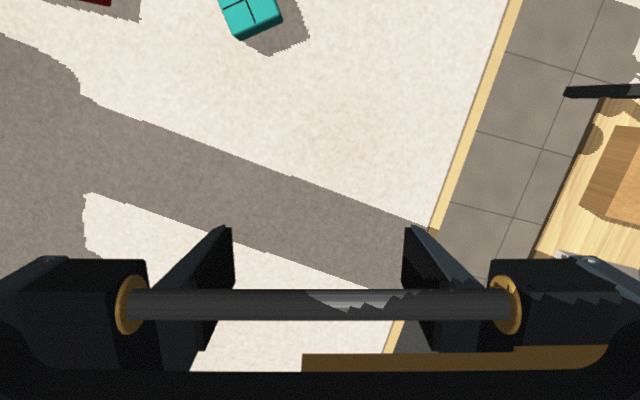

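The top view shows the mould at (404,215) with a brown brick in its cavity, the T-handle at (414,240), the rack at (250,208) with the drying brick at (258,208), and cups at (323,187) and (321,256). The turquoise (351,227; 464,268), blue (448,230) and red (415,279) pieces are look-alikes. I'll enlarge these next.

```bash
cat > h.py <<'E'
import cv2, numpy as np
from workcell import r
def ray(P,uv):
    u=cv2.undistortPoints(np.array([[uv]],float),P["mtx"],P["D"])[0,0]
    R=np.array(P["R"]);t=np.array(P["t"])
    return -R.T@t, R.T@np.array([u[0],u[1],1.])
def onz(P,uv,z):
    c,d=ray(P,uv); return c+d*(z-c[2])/d[2]
def proj(P,X):
    return cv2.projectPoints(np.atleast_2d(np.array(X,float)),cv2.Rodrigues(np.array(P["R"]))[0],np.array(P["t"]),P["mtx"],P["D"])[0][:,0]
E
python3 - <<'E'
import cv2
a=cv2.imread("pics/top0.png");s=cv2.imread("pics/side0.png")
cv2.imwrite("pics/c1.png",cv2.resize(a[170:270,365:485],None,fx=6,fy=6,interpolation=cv2.INTER_CUBIC))
cv2.imwrite("pics/c2.png",cv2.resize(a[160:250,195:315],None,fx=6,fy=6,interpolation=cv2.INTER_CUBIC))
cv2.imwrite("pics/c3.png",cv2.resize(s[210:300,260:360],None,fx=6,fy=6,interpolation=cv2.INTER_CUBIC))
E
```

```text
(no output)
```

View pics/c1.png

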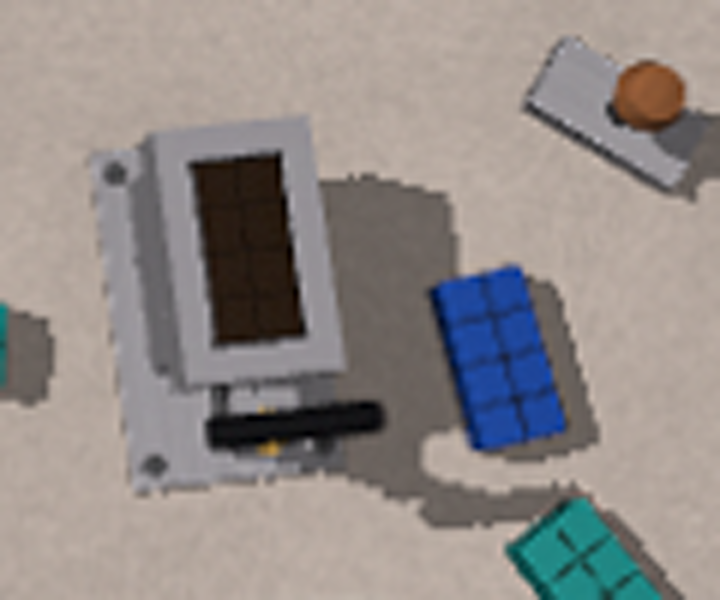

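View pics/c2.png

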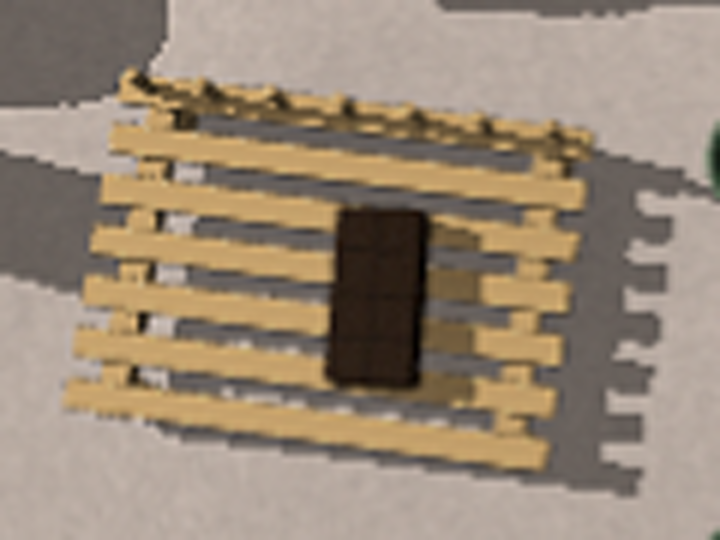

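View pics/c3.png

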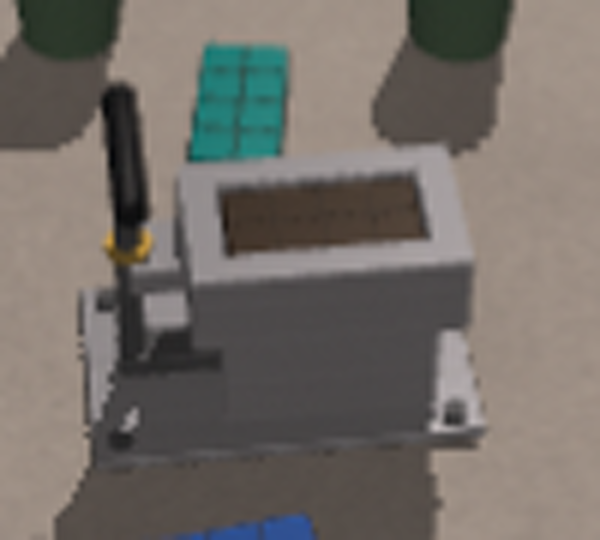

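The crops show the stuck brown brick in the steel mould (mould block corners about 390–423, 190–234) with the black T-handle beside it. The drying brown brick is on the rack. The coloured bricks are decoys, since they are not in the mould and not brown. I'll measure now.

Run:
```python
from h import *
T=r.camera_params("top");S=r.camera_params("side")
a=cv2.imread("pics/top0.png");s=cv2.imread("pics/side0.png")
f=lambda L,o:[(x/6-0.42+o[0],y/6-0.42+o[1]) for x,y in L]
def quad(P,L,z,n):
    c=np.array([onz(P,p,z) for p in L]);e=np.roll(c,-1,0)-c
    print(n,"ctr",c.mean(0).round(4),"sides",np.linalg.norm(e,axis=1).round(3),"dir",np.degrees(np.arctan2(e[:,1],e[:,0])).round(1))
quad(T,f([(150,135),(305,117),(345,372),(188,387)],(365,170)),.11,"rim top")
quad(S,f([(180,170),(440,147),(472,262),(193,283)],(260,210)),.11,"rim side")
quad(T,f([(190,163),(280,153),(306,335),(216,347)],(365,170)),.11,"cavity top")
def mk(img,P,x0,y0,x1,y1,fn,z,n):
    m=np.zeros(img.shape[:2],np.uint8); m[y0:y1,x0:x1]=fn(img[y0:y1,x0:x1].astype(int))*255
    c=max(cv2.findContours(m,0,cv2.CHAIN_APPROX_NONE)[0],key=cv2.contourArea)
    R=cv2.minAreaRect(c); quad(P,cv2.boxPoints(R),z,n); return c
dark=lambda i:i.max(2)<70
brown=lambda i:(i[...,2]>i[...,0]+3)&(i.max(2)<75)
mk(a,T,394,190,422,232,dark,.107,"brick top")
mk(a,T,245,188,272,228,lambda i:(i.max(2)<80),.082,"dry top")
mk(s,S,295,155,335,175,lambda i:(i.max(2)<80),.082,"dry side")
mk(a,T,395,230,435,250,lambda i:i.max(2)<45,.169,"handle top")
# handle ends triangulate
def tri(pt,ps):
    c1,d1=ray(T,pt);c2,d2=ray(S,ps);k=np.linalg.lstsq(np.c_[d1,-d2],c2-c1,rcond=None)[0]
    p,q=c1+d1*k[0],c2+d2*k[1];return ((p+q)/2).round(4),np.linalg.norm(p-q).round(4)
ht=f([(217,433),(375,415)],(365,170));hs=f([(117,97),(133,212)],(260,210))
print("handle ends",tri(ht[0],hs[0]),tri(ht[1],hs[1]))
for u in ht: print("  onz .16",onz(T,u,.16).round(4))
# rack slats: bottom-most slat (near) ends & far one
q=f([(122,125),(585,182),(545,468),(65,408)],(195,160))
quad(T,q,.05,"rack slats 6 outer (near edge..second far slat)")
for nm,(u,v),z in (("cupn",(321,253),.075),("cupf",(323,183),.075)): print(nm,onz(T,(u,v),z).round(3))
```

```text
rim top ctr [ 0.509  -0.2714  0.11  ] sides [0.086 0.14  0.085 0.138] dir [ -83.8 -173.8   94.8    6.5]
rim side ctr [ 0.5088 -0.2733  0.11  ] sides [0.135 0.085 0.138 0.081] dir [   6.5  -83.1 -175.    94.7]
cavity top ctr [ 0.5105 -0.272   0.11  ] sides [0.05  0.1   0.049 0.101] dir [ -84.2 -174.5   96.9    5.8]
brick top ctr [ 0.5107 -0.2725  0.107 ] sides [0.049 0.1   0.048 0.1  ] dir [ -82.4 -174.5   97.5    5.9]
dry top ctr [0.5256 0.2162 0.082 ] sides [0.104 0.058 0.104 0.057] dir [ -4.9 -97.  174.6  83.3]
dry side ctr [0.5226 0.1915 0.082 ] sides [0.089 0.099 0.089 0.095] dir [ 87.9  -5.  -94.5 175.1]
handle top ctr [ 0.4108 -0.2806  0.169 ] sides [0.087 0.02  0.087 0.02 ] dir [ -84.7 -176.7   95.2    3.9]
handle ends (array([ 0.4082, -0.2413,  0.1616]), np.float64(0.0024)) (array([ 0.417 , -0.323 ,  0.1606]), np.float64(0.0012))
  onz .16 [ 0.4094 -0.2415  0.16  ]
  onz .16 [ 0.4177 -0.3231  0.16  ]
rack slats 6 outer (near edge..second far slat) ctr [0.5316 0.2508 0.05  ] sides [0.273 0.165 0.277 0.167] dir [-97.7 172.5  82.6  -9.1]
cupn [0.379 0.005 0.075]
cupf [ 0.613 -0.003  0.075]
```

```bash
cat >> h.py <<'E'
from scipy.spatial.transform import Rotation as Ro
def tool():
    s=r.read_state(); return np.array(s["eef_pos"]),Ro.from_euler("xyz",s["orientation"]).as_matrix(),s
def plan(X,jaw_yaw_deg):
    """print remaining: rotvec (deg, tool frame) to tool-x-down with jaws along yaw (mod 180), and shift in cm after / before that turn"""
    p,R,s=tool(); best=None
    for k in(0,180):
        a=np.radians(jaw_yaw_deg+k); y=np.array([np.cos(a),np.sin(a),0]);x=np.array([0,0,-1.]);G=np.c_[x,y,np.cross(x,y)]
        rv=np.degrees(Ro.from_matrix(R.T@G).as_rotvec())
        b=(np.linalg.norm(rv),rv,G)
        print("turn",rv.round(2),"shift after",(G.T@(np.array(X)-p)*100).round(2),"shift before",(R.T@(np.array(X)-p)*100).round(2))
    print("p",p.round(4),"j6",s["joints"][5].round(3),"q",s["joints"].round(2),"F",np.round(s["wrist_force"],1),"op",round(s["opening"],4),"t",s["clock"])
E
python3 - <<'E'
from h import *
print(tool()[1].round(3))
plan([.412,-.282,.214],5.7)
T=r.camera_params("top")
f=lambda L,o:[(x/6-0.42+o[0],y/6-0.42+o[1]) for x,y in L]
c=np.array([onz(T,p,.082) for p in f([(342,208),(428,210),(418,387),(332,381)],(195,160))]);e=np.roll(c,-1,0)-c
print(c.mean(0),np.linalg.norm(e,axis=1),np.degrees(np.arctan2(e[:,1],e[:,0])))
E
```

```text
[[-0.     0.243 -0.97 ]
 [ 0.001 -0.97  -0.243]
 [-1.    -0.001 -0.   ]]
turn [-8.162e+01 -4.000e-02  4.000e-02] shift after [ -0.05  29.09 -29.65] shift before [-3.00e-02 -2.51e+01 -3.31e+01]
turn [9.838e+01 4.000e-02 4.000e-02] shift after [ -0.05 -29.09  29.65] shift before [-3.00e-02 -2.51e+01 -3.31e+01]
p [ 0.152  -0.6059  0.2135] j6 -0.095 q [-1.42  0.49  1.35 -0.    1.3  -0.1 ] F [ 0.8 -0.2 -0.7] op 0.0914 t 0.15
[0.52592764 0.21442206 0.082     ] [0.04850716 0.09927605 0.04807415 0.09722046] [-91.92206437 177.77559494  85.62893007  -1.94972839]
```

```bash
python3 -m inch '[[[0,-3,-4],[-10.2,0,0],9.1],[[0,0,0],[-10.2,0,0],9.1],[[0,0,0],[-10.2,0,0],9.1],[[0,0,0],[-10.2,0,0],9.1],[[0,0,0],[-10.2,0,0],9.1],[[0,0,0],[-10.2,0,0],9.1],[[0,0,0],[-10.2,0,0],9.1],[[0,0,0],[-10.2,0,0],9.1]]'; python3 -c "
from h import *
plan([.412,-.282,.214],5.7)"
```

```text
clock: 1.15
eef_pos: [0.1835, -0.5672, 0.2137]
orientation: [-3.016, 1.57, 1.801]
wrist_force: [0.1, 0.1, -0.4]
opening: 0.0911
turn [ 0.32 -0.03  0.  ] shift after [ -0.03  25.57 -26.11] shift before [-2.000e-02  2.571e+01 -2.597e+01]
turn [-1.7968e+02 -1.0000e-02 -5.0000e-02] shift after [ -0.03 -25.57  26.11] shift before [-2.000e-02  2.571e+01 -2.597e+01]
p [ 0.1835 -0.5672  0.2137] j6 -1.463 q [-1.36  0.45  1.42 -0.    1.27 -1.46] F [ 0.1  0.1 -0.4] op 0.0911 t 1.15
```

```bash
python3 -m inch '[[[0,3.2,-3.2],[0.3,0,0],9.1],[[0,3.2,-3.2],[0,0,0],9.1],[[0,3.2,-3.2],[0,0,0],9.1],[[0,3.2,-3.2],[0,0,0],9.1],[[0,3.2,-3.3],[0,0,0],9.1],[[0,3.2,-3.3],[0,0,0],9.1],[[0,3.2,-3.3],[0,0,0],9.1],[[0,3.2,-3.3],[0,0,0],9.1]]'; python3 -c "
from h import *
plan([.412,-.282,.214],5.7)
P=r.camera_params('wrist');cv2.imwrite('pics/w1.png',r.get_image('wrist'))
print(proj(P,[[.412,-.282,.16],[.51,-.272,.11]]))"
```

```text
clock: 2.15
eef_pos: [0.4146, -0.2831, 0.2139]
orientation: [-2.051, 1.571, 2.755]
wrist_force: [0.2, 0.1, -0.4]
opening: 0.0913
turn [-0.32 -0.    0.  ] shift after [-0.01 -0.25 -0.13] shift before [-0.01 -0.25 -0.13]
turn [179.68   0.     0.  ] shift after [-0.01  0.25  0.13] shift before [-0.01 -0.25 -0.13]
p [ 0.4146 -0.2831  0.2139] j6 -0.812 q [-0.72  0.32  1.64 -0.    1.18 -0.81] F [ 0.2  0.1 -0.4] op 0.0913 t 2.15
[[313.06399323 217.46207472]
 [432.97258929 196.66453883]]
```

View pics/w1.png

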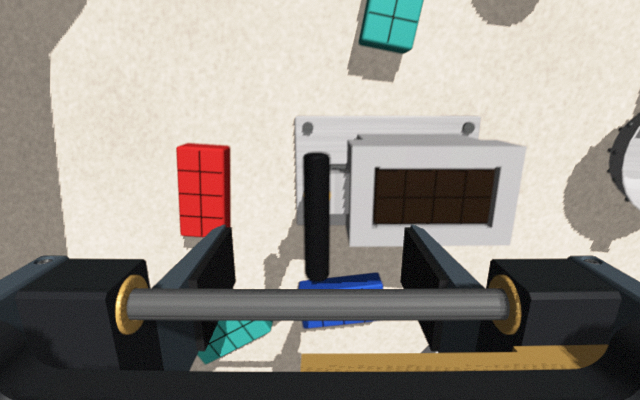

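The wrist view shows the bar from (316,155) to (317,278), midway between the fingers. It agrees with the top-view estimate to about 2 mm. Descending.

```bash
python3 -c "
from h import *
P=r.camera_params('wrist')
print(onz(P,(316.5,157),.163),onz(P,(317,277),.163),onz(P,(434,196),.107))"
python3 -m inch '[[[2,-0.1,-0.1],[0,0,0],9.1],[[2,0,0],[0,0,0],9.1],[[2,0,0],[0,0,0],9.1],[[1.1,0,0],[0,0,0],9.1],[[0,0,0],[0,0,0],1],[[0,0,0],[0,0,0],1],[[0,0,0],[0,0,0],1],[[0,0,0],[0,0,0],1]]'; python3 -c "
from h import *
plan([.412,-.282,.143],5.7)"
```

```text
[ 0.41272629 -0.23613635  0.163     ] [ 0.42118698 -0.32175838  0.163     ] [ 0.51428917 -0.26820042  0.107     ]
clock: 3.2
eef_pos: [0.4129, -0.2836, 0.1433]
orientation: [0.747, 1.57, -0.729]
wrist_force: [0.4, 0.1, 0.6]
opening: 0.0539
turn [-0.32  0.03 -0.03] shift after [ 0.03 -0.08 -0.17] shift before [ 0.03 -0.08 -0.17]
turn [ 1.7968e+02 -4.0000e-02 -5.0000e-02] shift after [0.03 0.08 0.17] shift before [ 0.03 -0.08 -0.17]
p [ 0.4129 -0.2836  0.1433] j6 -0.815 q [-0.72  0.41  1.73 -0.    1.   -0.82] F [0.4 0.1 0.6] op 0.0539 t 3.2
```

```bash
python3 -m inch '[[[0,0,0],[0,0,0],1],[[0,0,0],[0,0,0],1],[[0,0,0],[0,0,0],1],[[0,0,0],[0,0,0],1],[[0,0,0],[0,0,0],1],[[0,0,0],[0,0,0],1]]'; python3 -c "
from h import *
plan([.412,-.282,.143],5.7)"
```

```text
clock: 3.95
eef_pos: [0.413, -0.2835, 0.1429]
orientation: [1.325, 1.57, -0.152]
wrist_force: [3.9, 1.5, -2.5]
opening: 0.0174
turn [-0.32  0.   -0.02] shift after [-0.01 -0.08 -0.16] shift before [-0.01 -0.08 -0.16]
turn [ 1.7968e+02 -3.0000e-02 -1.0000e-02] shift after [-0.01  0.08  0.16] shift before [-0.01 -0.08 -0.16]
p [ 0.413  -0.2835  0.1429] j6 -0.815 q [-0.72  0.41  1.73  0.    1.   -0.82] F [ 3.9  1.5 -2.5] op 0.0174 t 3.95
```

```bash
python3 -m inch '[[[-0.4,0.1,0],[0,0,0],1],[[-0.4,0,0],[0,0,0],1],[[-0.4,0,0],[0,0,0],1],[[-0.4,0,0],[0,0,0],1]]';python3 -m inch '[[[-0.4,0,0],[0,0,0],1],[[-0.4,0,0],[0,0,0],1],[[-0.3,0,0],[0,0,0],1],[[0,0,0],[0,0,0],1]]'; python3 -c "
from h import *
plan([.412,-.282,.171],5.7)
cv2.imwrite('pics/s1.png',cv2.resize(r.get_image('side')[190:300,240:380],None,fx=5,fy=5))"
```

```text
clock: 4.45
eef_pos: [0.413, -0.2834, 0.1585]
orientation: [-1.882, 1.569, 2.924]
wrist_force: [-1.5, -5.6, -14.0]
opening: 0.0173
clock: 4.95
eef_pos: [0.413, -0.2834, 0.1698]
orientation: [-1.742, 1.569, 3.065]
wrist_force: [-4.5, -2.9, -5.6]
opening: 0.0171
turn [-0.31 -0.02  0.09] shift after [-0.12 -0.09 -0.15] shift before [-0.12 -0.09 -0.15]
turn [1.7969e+02 1.4000e-01 2.0000e-02] shift after [-0.12  0.09  0.15] shift before [-0.12 -0.09 -0.15]
p [ 0.413  -0.2834  0.1698] j6 -0.814 q [-0.72  0.38  1.7  -0.    1.07 -0.81] F [-4.5 -2.9 -5.6] op 0.0171 t 4.95
```

View pics/s1.png

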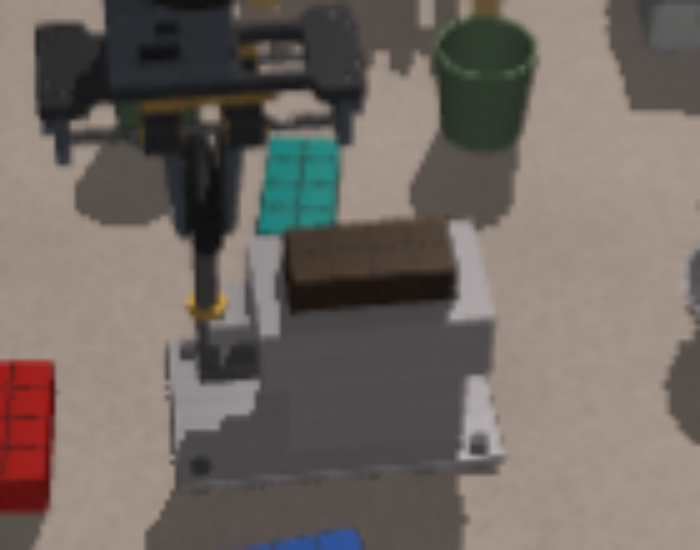

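The side crop shows the brick standing well out of the mould. The lift so far is 27 mm of 28, so I'll push on gently to the stop and watch for the force rise.

```bash
python3 -m inch '[[[-0.15,0,0],[0,0,0],1],[[0,0,0],[0,0,0],1]]';python3 -m inch '[[[-0.1,0,0],[0,0,0],1],[[0,0,0],[0,0,0],1]]'
```

```text
clock: 5.25
eef_pos: [0.413, -0.2834, 0.171]
orientation: [-1.834, 1.569, 2.972]
wrist_force: [-2.4, -5.1, -12.6]
opening: 0.0175
clock: 5.5
eef_pos: [0.413, -0.2833, 0.1711]
orientation: [-2.023, 1.569, 2.783]
wrist_force: [2.4, -8.0, -30.2]
opening: 0.0174
```

A lift of 28.2 mm and a force jump to 30 N show the upper stop is reached. Letting it down.

```bash
python3 -m inch '[[[0.5,0,0],[0,0,0],1],[[0.5,0,0],[0,0,0],1],[[0.5,0,0],[0,0,0],1],[[0.5,0,0],[0,0,0],1],[[0.5,0,0],[0,0,0],1],[[0.35,0,0],[0,0,0],1],[[0.05,0,0],[0,0,0],1],[[0,0,0],[0,0,0],1]]'; python3 -m inch '[[[0,0,0],[0,0,0],4],[[0,0,0],[0,0,0],4],[[0,0,0],[0,0,0],5],[[0,0,0],[0,0,0],5]]'
```

```text
clock: 6.5
eef_pos: [0.413, -0.2834, 0.1433]
orientation: [-1.78, 1.569, 3.027]
wrist_force: [-4.8, -3.7, -5.2]
opening: 0.0174
clock: 7.0
eef_pos: [0.4139, -0.2834, 0.1435]
orientation: [1.17, 1.571, -0.307]
wrist_force: [-0.3, 0.2, 0.6]
opening: 0.0499
```

```bash
python3 -m inch '[[[-2,0,0],[0,0,0],5],[[-3,0,0],[0,0,0],9.1],[[-3,0,0],[0,0,0],9.1],[[0,2,0],[10,0,0],9.1],[[0,0,0],[10,0,0],9.1],[[0,0,0],[10,0,0],9.1],[[0,0,0],[10,0,0],9.1],[[0,0,0],[10,0,0],9.1]]'; python3 -m inch '[[[0,0,0],[10,0,0],9.1],[[0,0,0],[10,0,0],9.1],[[0,0,0],[10,0,0],9.1],[[0,0,0],[10,0,0],9.1],[[0,0,0],[0,0,0],9.1]]'; python3 -c "
from h import *
plan([.51,-.272,.22],95.7)"
```

```text
clock: 8.0
eef_pos: [0.4337, -0.2814, 0.2234]
orientation: [-2.027, 1.571, 1.901]
wrist_force: [0.6, -0.5, 0.6]
opening: 0.0909
clock: 8.62
eef_pos: [0.4337, -0.2815, 0.2234]
orientation: [-0.646, 1.571, 2.59]
wrist_force: [0.4, 0.1, -0.6]
opening: 0.091
turn [179.73   0.    -0.  ] shift after [0.34 0.18 7.69] shift before [ 0.34 -0.22 -7.69]
turn [-0.27  0.    0.  ] shift after [ 0.34 -0.18 -7.69] shift before [ 0.34 -0.22 -7.69]
p [ 0.4337 -0.2815  0.2234] j6 0.785 q [-0.69  0.33  1.6  -0.    1.21  0.78] F [ 0.4  0.1 -0.6] op 0.091 t 8.625
```

Run:
```python
from h import *
P=r.camera_params('wrist');cv2.imwrite('pics/w2.png',r.get_image('wrist'))
p,R,s=tool()
W=r.camera_params('top');a=r.get_image('top');cv2.imwrite('pics/t2.png',cv2.resize(a[150:260,350:470],None,fx=5,fy=5))
print(proj(P,[[.51,-.272,.135],[.412,-.282,.16]]).round(1))
```

```text
[[312.5 105.9]
 [313.5 245.8]]
```

View pics/w2.png

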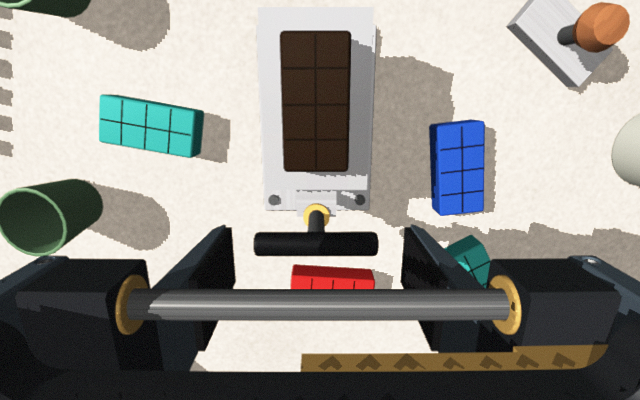

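The wrist view shows the raised brick with its top at (281–350, 31–171), parallel to the jaw normal, and the handle down at (316,244). Going to the brick.

```bash
python3 -m inch '[[[0,-0.1,-3.5],[0,0,0],9.1],[[0,-0.1,-4.3],[0,0,0],9.1],[[4,0,0],[0,0,0],9.1],[[4,0,0],[0,0,0],9.1],[[2,0,0],[0,0,0],9.1],[[0.9,0,0],[0,0,0],9.1],[[0,0,0],[0,0,0],9.1]]';  python3 -c "
from h import *
plan([.511,-.2725,.114],95.7)
cv2.imwrite('pics/s2.png',cv2.resize(r.get_image('side')[180:300,240:380],None,fx=5,fy=5))"
```

```text
clock: 9.6
eef_pos: [0.5112, -0.2722, 0.1144]
orientation: [-0.55, 1.571, 2.687]
wrist_force: [-0.6, 0.1, 0.7]
opening: 0.0908
turn [ 1.7977e+02  1.0000e-02 -2.0000e-02] shift after [ 0.04 -0.02 -0.02] shift before [0.04 0.02 0.02]
turn [-0.23  0.01  0.01] shift after [0.04 0.02 0.02] shift before [0.04 0.02 0.02]
p [ 0.5112 -0.2722  0.1144] j6 0.883 q [-0.59  0.54  1.57 -0.    1.03  0.88] F [-0.6  0.1  0.7] op 0.0908 t 9.6
```

View pics/s2.png

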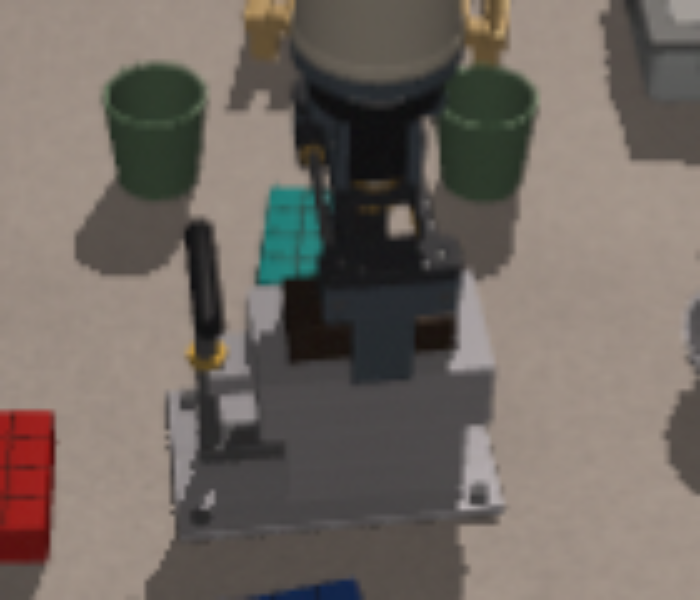

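The handle is down and the fingers straddle the brick at its middle. Closing.

```bash
python3 -m inch '[[[0,0,0],[0,0,0],4],[[0,0,0],[0,0,0],4],[[0,0,0],[0,0,0],4],[[0,0,0],[0,0,0],4],[[0,0,0],[0,0,0],4],[[0,0,0],[0,0,0],4],[[0,0,0],[0,0,0],4],[[0,0,0],[0,0,0],4]]'
```

```text
clock: 10.65
eef_pos: [0.5112, -0.2722, 0.1145]
orientation: [2.307, 1.571, -0.74]
wrist_force: [-0.2, 0.1, 3.7]
opening: 0.0498
```

Gripped at 49.8 mm, with no sideways force. Pulling straight up.

```bash
python3 -m inch '[[[-0.5,0,0],[0,0,0],4],[[-0.5,0,0],[0,0,0],4],[[-0.5,0,0],[0,0,0],4],[[-1.5,0,0],[0,0,0],4],[[-3,0,0],[0,0,0],4],[[-3,0,0],[0,0,0],4],[[-3,0,0],[0,0,0],4],[[0,0,0],[0,0,0],4]]'; python3 -c "
from h import *
plan([.44,.24,.26],-96)
cv2.imwrite('pics/s3.png',cv2.resize(r.get_image('side')[130:300,240:400],None,fx=4,fy=4))"
```

```text
clock: 11.65
eef_pos: [0.5122, -0.2728, 0.2375]
orientation: [2.466, 1.566, -0.582]
wrist_force: [0.2, 0.5, -2.2]
opening: 0.0494
turn [11.39 -0.24 -0.15] shift after [ -2.25 -50.25  12.54] shift before [ -2.42 -51.73   2.37]
turn [-168.61    0.23   -0.35] shift after [ -2.25  50.25 -12.54] shift before [ -2.42 -51.73   2.37]
p [ 0.5122 -0.2728  0.2375] j6 0.884 q [-0.59  0.41  1.43  0.    1.3   0.88] F [ 0.2  0.5 -2.2] op 0.0494 t 11.65
```

View pics/s3.png

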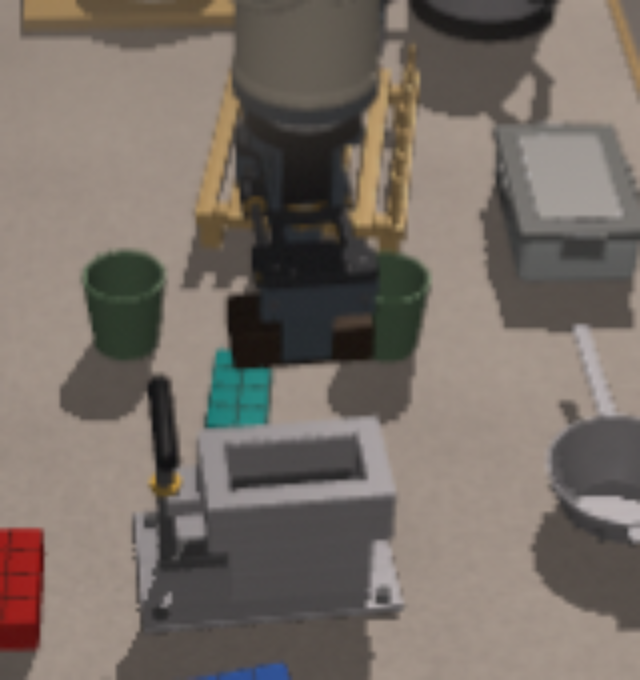

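The brick is out and held, and the mould is empty. Carrying it over to the rack.

```bash
python3 -m inch '[[[-0.3,-3,0.2],[0,0,0],4],[[-0.3,-4.4,0.2],[0,0,0],4],[[-0.3,-4.4,0.2],[0,0,0],4],[[-0.3,-4.4,0.2],[0,0,0],4],[[-0.3,-4.4,0.2],[0,0,0],4],[[-0.3,-4.4,0.2],[0,0,0],4],[[-0.3,-4.4,0.2],[0,0,0],4]]'; python3 -m inch '[[[0,-4.4,0.2],[1.4,0,0],4],[[0,-4.4,0.2],[2,0,0],4],[[0,-4.4,0.2],[2,0,0],4],[[0,-4.4,0.2],[2,0,0],4],[[0,-4,0.2],[2,0,0],4],[[0,-2,0],[2,0,0],4],[[0,0,0],[0,0,0],4]]'
python3 - <<'E'
from h import *
plan([.44,.24,.26],-96)
P=r.camera_params('wrist');cv2.imwrite('pics/w3.png',r.get_image('wrist'))
np.save('w3.npy',np.array([P['R'],np.tile(P['t'],(3,1))]))
E
```

```text
clock: 12.58
eef_pos: [0.4687, 0.0206, 0.2548]
orientation: [-0.204, 1.569, 3.031]
wrist_force: [0.6, 0.5, -1.5]
opening: 0.0496
clock: 13.45
eef_pos: [0.4532, 0.2553, 0.2545]
orientation: [0.437, 1.569, -2.808]
wrist_force: [0.5, 0.1, -1.4]
opening: 0.0498
turn [ 0.09  0.08 -0.04] shift after [-0.55  1.66  1.15] shift before [-0.55  1.66  1.15]
turn [-1.7991e+02  6.0000e-02  1.3000e-01] shift after [-0.55 -1.66 -1.15] shift before [-0.55  1.66  1.15]
p [0.4532 0.2553 0.2545] j6 2.072 q [0.4  0.31 1.54 0.   1.3  2.07] F [ 0.5  0.1 -1.4] op 0.0498 t 13.45
```

View pics/w3.png

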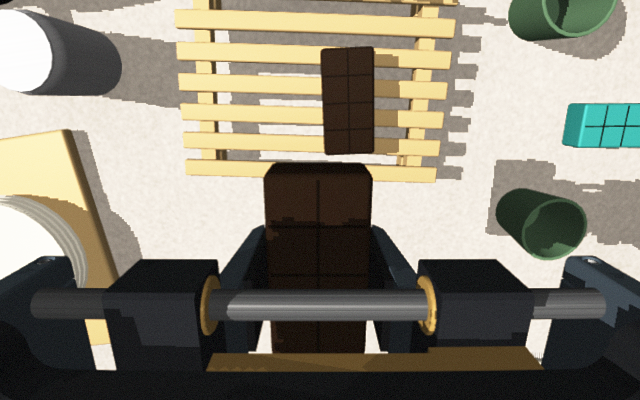

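The wrist view shows the held brick square in the jaws, and the drying brick with its top at (322–374, 47–155). There is clear space to its left on the slats.

```bash
python3 - <<'E'
from h import *
P=r.camera_params('wrist');a=cv2.imread('pics/w3.png')
T=r.camera_params('top');t=cv2.imread('pics/top0.png')
def meas(img,P,x0,y0,x1,y1,zt):
    m=np.zeros(img.shape[:2],np.uint8);m[y0:y1,x0:x1]=(img[y0:y1,x0:x1].max(2)<75)*255
    m=cv2.morphologyEx(m,cv2.MORPH_OPEN,np.ones((3,3)))
    c=max(cv2.findContours(m,0,cv2.CHAIN_APPROX_NONE)[0],key=cv2.contourArea)
    w=np.array([onz(P,q[0],zt) for q in c])[:,:2]
    R=cv2.minAreaRect((w*1000).astype(np.float32));print(R, cv2.boundingRect(c))
meas(a,P,310,38,390,159,.082)
meas(t,T,245,188,272,228,.082)
# rack slats edges: fit by colour mask at z=.05
hsv=cv2.cvtColor(a,cv2.COLOR_BGR2HSV)
for nm,pts in {"left ends":[(175,18),(178,51),(180,83),(182,112),(184,141),(187,167)],"right ends":[(455,28),(450,58),(446,90),(442,119),(439,148),(436,174)]}.items():
    print(nm,[onz(P,p,.05)[:2].round(3).tolist() for p in pts])
print("near edge",onz(P,(187,175),.05).round(3),onz(P,(436,181),.05).round(3))
print("dry long edges",[onz(P,p,.082)[:2].round(4).tolist() for p in [(322,49),(326,153),(373,47),(374,152)]])
E
python3 -c "
import cv2
a=cv2.imread('pics/w3.png');cv2.imwrite('pics/w3c.png',cv2.resize(a[0:190,170:470],None,fx=2.6,fy=2.6,interpolation=2))"
```

```text
((528.5148315429688, 216.35108947753906), (48.62853240966797, 98.09539794921875), 86.554931640625) (321, 47, 53, 108)
((524.7071533203125, 215.23236083984375), (52.698638916015625, 98.84886932373047), 86.59984588623047) (250, 195, 17, 30)
left ends [[0.626, 0.377], [0.596, 0.38], [0.565, 0.384], [0.537, 0.388], [0.506, 0.393], [0.478, 0.395]]
right ends [[0.589, 0.102], [0.561, 0.107], [0.53, 0.111], [0.501, 0.115], [0.47, 0.119], [0.442, 0.122]]
near edge [0.469 0.397 0.05 ] [0.434 0.122 0.05 ]
dry long edges [[0.5782, 0.236], [0.4823, 0.2416], [0.5752, 0.1892], [0.4784, 0.194]]
```

View pics/w3c.png

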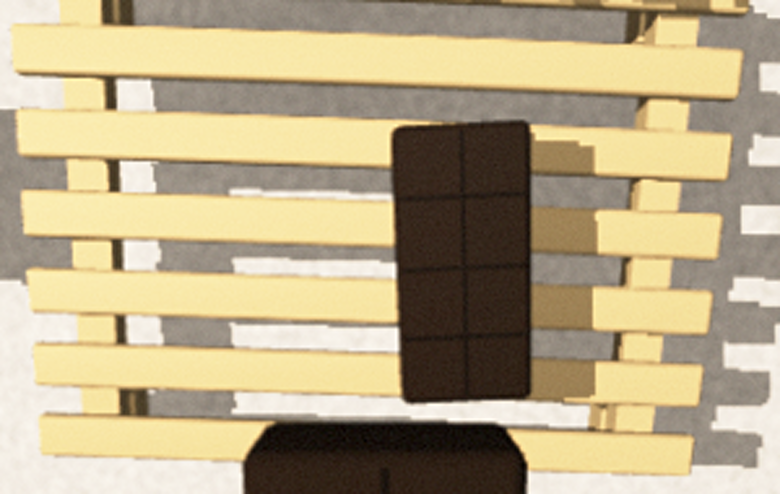

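```bash
python3 -c "
from h import *
plan([.5316,.3103,.10],-93.4)"
```

```text
turn [-2.52  0.08 -0.05] shift after [15.46 -6.04 -7.5 ] shift before [15.45 -6.38 -7.24]
turn [ 1.7748e+02 -8.0000e-02 -1.2000e-01] shift after [15.46  6.04  7.5 ] shift before [15.45 -6.38 -7.24]
p [0.4532 0.2544 0.2546] j6 2.071 q [ 0.4   0.31  1.54 -0.    1.3   2.07] F [ 0.6 -0.7 -1.6] op 0.0498 t 13.5
```

```bash
python3 -m inch '[[[0,0,0],[-2.5,0,0],4],[[0,-3,-3.7],[0,0,0],4],[[0,-3,-3.8],[0,0,0],4],[[4,0,0],[0,0,0],4],[[4,0,0],[0,0,0],4],[[4,0,0],[0,0,0],4],[[3.4,0,0],[0,0,0],4],[[0,0,0],[0,0,0],4]]'
python3 - <<'E'
from h import *
plan([.5316,.3103,.062],-93.4)
cv2.imwrite('pics/s4.png',cv2.resize(r.get_image('side')[110:230,260:380],None,fx=5,fy=5))
cv2.imwrite('pics/t4.png',cv2.resize(r.get_image('top')[150:260,180:320],None,fx=5,fy=5))
E
```

```text
clock: 14.5
eef_pos: [0.5308, 0.3079, 0.0992]
orientation: [0.523, 1.565, -2.68]
wrist_force: [0.3, 0.4, -1.3]
opening: 0.0498
turn [-0.14  0.27 -0.15] shift after [ 3.72 -0.25 -0.07] shift before [ 3.72 -0.26 -0.08]
turn [179.86  -0.24  -0.42] shift after [3.72 0.25 0.07] shift before [ 3.72 -0.26 -0.08]
p [0.5308 0.3079 0.0992] j6 2.061 q [ 0.43  0.61  1.49 -0.    1.05  2.06] F [ 0.3  0.4 -1.3] op 0.0498 t 14.5
```

View pics/s4.png

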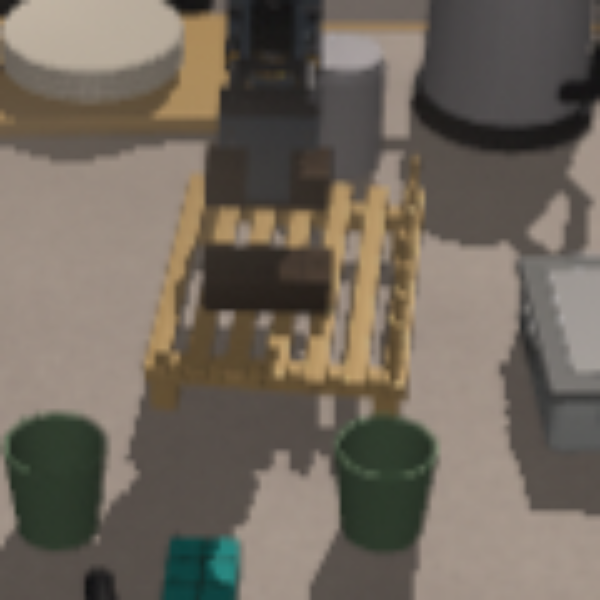

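View pics/t4.png

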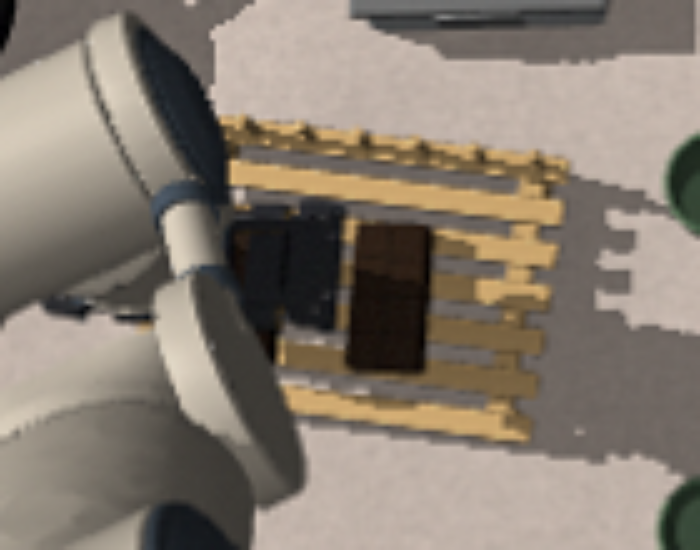

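Both views show the held brick level, above the slats and beside the drying brick. Lowering, slowly at the end.

```bash
python3 -m inch '[[[1.2,-0.2,0],[0,0,0],4],[[1.2,0,0],[0,0,0],4],[[0.6,0,0],[0,0,0],4],[[0.3,0,0],[0,0,0],4],[[0,0,0],[0,0,0],4]]'; python3 -m inch '[[[0.15,0,0],[0,0,0],4],[[0.15,0,0],[0,0,0],4]]'; python3 -m inch '[[[0.1,0,0],[0,0,0],4],[[0,0,0],[0,0,0],4]]'
```

```text
clock: 15.22
eef_pos: [0.5324, 0.3117, 0.0683]
orientation: [0.607, 1.571, -2.596]
wrist_force: [-0.2, 0.6, -1.1]
opening: 0.0501
clock: 15.48
eef_pos: [0.5326, 0.3118, 0.0655]
orientation: [-2.68, 1.57, 0.4]
wrist_force: [-0.2, 0.2, -1.9]
opening: 0.05
clock: 15.72
eef_pos: [0.5324, 0.3117, 0.0644]
orientation: [0.56, 1.571, -2.643]
wrist_force: [0.1, 0.3, -0.8]
opening: 0.0494
```

```bash
python3 -m inch '[[[0.1,0,0],[0,0,0],4],[[0,0,0],[0,0,0],4]]';python3 -m inch '[[[0.1,0,0],[0,0,0],4],[[0,0,0],[0,0,0],4]]'; python3 -m inch '[[[0.1,0,0],[0,0,0],4],[[0,0,0],[0,0,0],4]]'
```

```text
clock: 15.98
eef_pos: [0.5324, 0.3117, 0.0634]
orientation: [0.3, 1.571, -2.903]
wrist_force: [-0.7, -0.3, -1.6]
opening: 0.0499
clock: 16.23
eef_pos: [0.5324, 0.3117, 0.0623]
orientation: [0.533, 1.571, -2.67]
wrist_force: [0.1, -0.7, -1.6]
opening: 0.05
clock: 16.48
eef_pos: [0.5325, 0.3118, 0.0615]
orientation: [-2.775, 1.571, 0.305]
wrist_force: [-1.0, -0.3, 1.4]
opening: 0.0497
```

```bash
python3 -m inch '[[[0.05,0,0],[0,0,0],4],[[0,0,0],[0,0,0],4]]'; python3 -m inch '[[[0,0,0],[0,0,0],5.3],[[0,0,0],[0,0,0],5.8],[[0,0,0],[0,0,0],6.4],[[0,0,0],[0,0,0],6.8],[[0,0,0],[0,0,0],6.8]]'
```

```text
clock: 16.73
eef_pos: [0.5325, 0.3118, 0.0615]
orientation: [-2.709, 1.57, 0.371]
wrist_force: [-3.4, -2.3, 9.2]
opening: 0.0498
clock: 17.35
eef_pos: [0.5324, 0.3118, 0.0609]
orientation: [0.131, 1.571, -3.071]
wrist_force: [0.7, 1.2, 0.8]
opening: 0.0678
```

Contact was felt and the brick released. Retreating straight up, then back, to look.

```bash
python3 -m inch '[[[-1,0,0],[0,0,0],6.8],[[-3,0,0],[0,0,0],6.8],[[-4,0,0],[0,0,0],6.8],[[-5,0,0],[0,0,0],6.8],[[-5,0,0],[0,0,0],6.8],[[0,0,4],[0,0,0],6.8],[[0,0,4],[0,0,0],6.8],[[0,0,0],[0,0,0],6.8]]'
python3 - <<'E'
from h import *
P=r.camera_params('wrist');a=r.get_image('wrist');cv2.imwrite('pics/w5.png',a)
def meas(img,P,x0,y0,x1,y1,zt):
    m=np.zeros(img.shape[:2],np.uint8);m[y0:y1,x0:x1]=(img[y0:y1,x0:x1].max(2)<75)*255
    m=cv2.morphologyEx(m,cv2.MORPH_OPEN,np.ones((3,3)))
    for c in cv2.findContours(m,0,cv2.CHAIN_APPROX_NONE)[0]:
        if cv2.contourArea(c)<1500: continue
        w=np.array([onz(P,q[0],zt) for q in c])[:,:2]
        print(cv2.minAreaRect((w*1000).astype(np.float32)), cv2.boundingRect(c))
meas(a,P,0,0,640,220,.082)
plan([.4,.2,.3],-93.4)
cv2.imwrite('pics/s5.png',cv2.resize(r.get_image('side')[110:310,220:420],None,fx=3,fy=3))
E
```

```text
clock: 18.35
eef_pos: [0.4502, 0.3167, 0.242]
orientation: [-0.824, 1.571, 2.257]
wrist_force: [-0.3, -0.6, 0.1]
opening: 0.068
((411.2459716796875, 34.292091369628906), (101.35028839111328, 25.567102432250977), 86.44649505615234) (545, 195, 95, 25)
((532.275634765625, 310.2037658691406), (49.0474967956543, 98.03665924072266), 86.5797348022461) (291, 41, 55, 112)
((528.5592651367188, 220.23822021484375), (54.086177825927734, 97.36961364746094), 86.61152648925781) (385, 40, 65, 111)
((583.5885009765625, 470.5914001464844), (59.4018440246582, 73.20198059082031), 55.54104232788086) (91, 0, 82, 78)
turn [-0.06 -0.05  0.03] shift after [-5.81 11.97  4.48] shift before [-5.82 11.97  4.47]
turn [1.7994e+02 4.0000e-02 7.0000e-02] shift after [ -5.81 -11.97  -4.48] shift before [-5.82 11.97  4.47]
p [0.4518 0.3168 0.2419] j6 2.134 q [ 0.5   0.36  1.49 -0.    1.29  2.13] F [ 0.7 -0.4  1. ] op 0.0678 t 18.4
```

View pics/w5.png

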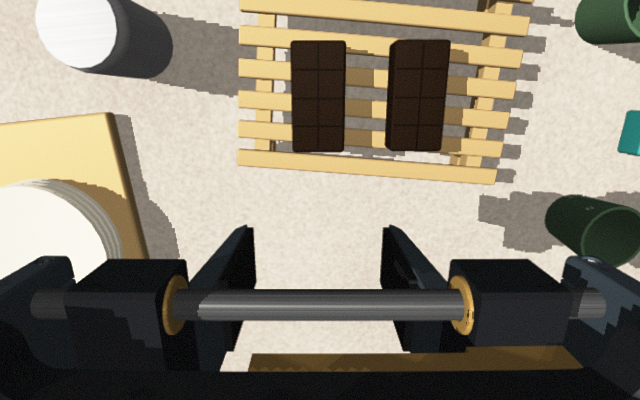

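View pics/s5.png

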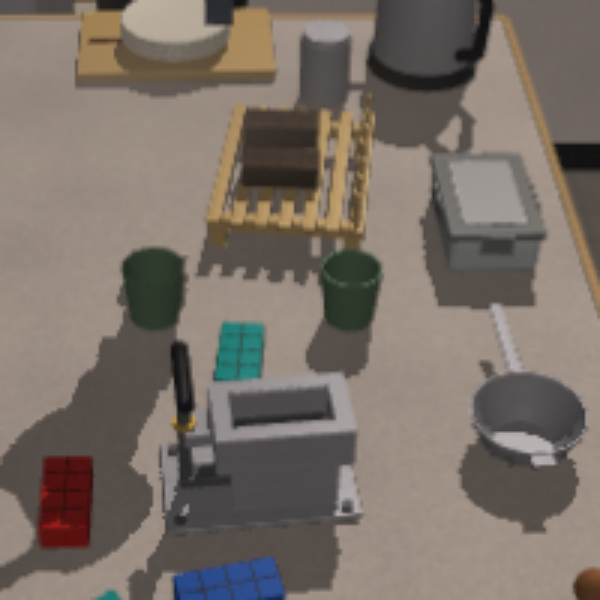

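The bricks lie parallel (86.6° each) about 92–95 mm apart centre to centre, flat on the slats. The handle is down, the mould is empty and the other things are in place.

```bash
python3 -c "
from h import *
print(r.hand_in())"
```

```text
the job is handed in; nothing more can be done
None
```

The brick is out of the mould and lying flat on the rack beside the drying brick. I handed the job in at about 18.5 s; no verdict is reported.

- **Ejector:** I lifted the T-handle 28.2 mm to its upper stop, where the force jumped to 30 N. I then lowered it until it was down and let go.
- **Brick:** I gripped it by its long sides, pulled it straight up and set it on the slats. I lowered it in 1 mm steps until the contact force showed, peaking at about 9 N, then released it.

**Last checks:**
- In the last wrist picture the two bricks are parallel to within about 0.1°. The gap works out at about 40–45 mm, wholly on the slats.
- The last side picture shows the handle down, the mould empty, and the cups, strainer, lunch box and the look-alikes in view apparently in place. I did not measure those.
- The wrist camera read 2–5 mm off the top view, both on the handle and on the drying brick. That is small against the clearances left.

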